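# Put away a stack of optics parts

## Robot

A 6-joint arm with a two-finger parallel gripper is mounted at the origin on the work surface. World frame = base frame: x ahead of the robot, y to its left, z up, the work surface at z = 0. Lengths are in m, angles in rad, forces in N, time in s.
With the tool pointing down it reaches from about 0.3 to 0.875 m from the base axis. Payload 4.2 kg.
Tool frame: the origin (TCP) lies on the centre line of the jaws, within the pads' length; the fingertips stand 22 mm ahead of it and the grasp point (between the pads) lies 3 mm ahead of it; z points along the fingers, y is the line along which they close (so a half turn about z gives the same grasp; the last joint's range is limited). The gripper opens to 85 mm and grips with 20 to 120 N. Pads are 22 mm wide; open, the fingers measure 114 mm over their backs; the gripper's body (76 mm by 85 mm) begins 54 mm behind the grasp point. The pads swing forward as they close: fully open they stand 13 mm farther back than shut.
Start: joints at [1.085, 0.32, 1.565, -0, 1.257, -0.02], TCP at [0.258, 0.514, 0.253] pointing down, gripper open.
Joint ranges: [-3.11, 3.11], [-0.84, 2.01], [0.21, 2.61], [-1.34, 4.49], [0.05, 2.63], [-2.56, 2.56]. Speed limits (rad/s): [2.57, 2.57, 3.14, 3.14, 3.14, 3.14].

## Interface

Orientations are given as a 3x3 rotation matrix whose columns are the frame's x, y, z axes.
In Python, from workcell import env gives the robot as it stands.
- The arm moves only by the tool carry_out, never from a script. Its argument "moves" is a list that holds one entry, the list of rows, each a list of 7 numbers: the shift along the tool's x, y, z in units of 40 mm (1.0 is 40 mm), then the turn, a rotation vector about the tool's x, y, z in units of 5 degrees (1.0 is 5 degrees), then the finger opening in mm, from 0 to 85.4. In form: [[[x, y, z, rx, ry, rz, fingers], ...]]. A call has 1 to 8 rows; each row is the pose to reach, as a shift and turn from the pose commanded when the call began, along the tool's axes at that moment; what a row does not reach only later rows make up. A row lasts 1/12 s, in which the tool goes at most 41.7 mm and 7.16 degrees, less where a joint would pass 70% of its speed; a pose out of reach is approached as far as the arm can. A call with a gripper value outside its range is refused whole. The fingers move at their own pace and stop on an object; "newtons" is the grip in N (left out, the last holds). Time passes only in rows, so rows that repeat a pose let the fingers close. It gives the time, the measured TCP pose, the force, the opening and the grip force at its end, in the units of the state.
- env.get_state(): the state, without advancing time (a new reading comes with each control period).
- env.snapshot(name): name is "scene" or "top"; returns a dict with "image" (384x512x3 uint8, red, green, blue), "mtx" (3x3 intrinsics, pixels), "k1" (the pictures are not rectified: a ray, as slopes to the right and down, at radius r is drawn at 1 + k1 r^2 times it, then the intrinsics apply), "R" (3x3) and "t" (3): a world point X has camera coordinates R X + t. Camera axes: x right, y down, z forward; pixel columns grow to the right and rows downward; lengths in m; the calibration is good to about 2 mm. A picture is of the moment at which its call begins. There is no depth.
- env.hand_in(): hands the job in; it is judged then, once.
The state is a dict: "time_s": time; "joint_pos": joint angles; "joint_vel": joint speeds; "joint_efforts": joint torques, N m; "ee_pos": TCP position; "eef_rot": TCP orientation; "force": force on the tool from outside, world axes, zero at the start; "ft_torque": the same for the moment, N m; "gripper_width": finger opening in m; "finger_force": force on a finger pad.
Only numpy, scipy, OpenCV 4.12 (cv2) and the standard library are available. Lean on these libraries where they do the work, as an engineer would, in place of code of your own. Each camera call takes 0.05 s, during which the arm holds its last target. There are 200 camera calls.

## Task

Take the stack of optics parts apart from the top down, setting each part down in its own place before taking the next: the small lens cell in the small round dish, the lens tube in the large round dish, the cube in the square nest and the riser block lengthwise in the long tray. Set each down gently, upright and flat on the floor inside the rim, without dropping it, and do not knock over the steel post or the glass bottle.

Things in the scene. Friction and masses are not known exactly. Their poses are not given: they have to be found in the camera images.
- cell_mid (a point): the top of the stack at the start: lens cell, a small black upright cylinder 25 mm in diameter and 34 mm high with a pale glass face on top; the point is its centre, half-way up (17 mm over its underside), z up. Stands loose on the lens tube.
- tube_mid (a point): second from the top: lens tube, a solid bright steel cylinder 44 mm in diameter and 36 mm high with black bands; the point is its centre, 18 mm over its underside, z up. Stands loose on the cube.
- cube_mid (a point): third from the top: black optics cube 54 mm long, 54 mm wide, 46 mm high, with round ports in its four sides; the point is its centre, 23 mm over its underside, x and y square to its sides, z up. Stands loose on the riser.
- riser_mid (a point): the bottom of the stack, loose on the table: bare aluminium riser block 108 mm long (its x), 62 mm wide (its y), 26 mm high; the point is its centre, 13 mm over its underside, z up.
- small_dish_floor (a point): small round grey dish, inner diameter 39 mm, outer 51 mm, floor 5 mm over the table; fixed to the table; the point is the centre of its inner floor, z up; the rim stands 4 mm above the floor
- large_dish_floor (a point): large round grey dish, inner diameter 58 mm, outer 70 mm, floor 5 mm over the table; fixed to the table; the point is the centre of its inner floor, z up; the rim stands 4 mm above the floor
- square_nest_floor (a point): square grey nest, inside 68 mm by 68 mm, outside 80 mm, floor 6 mm over the table; x and y along its sides; fixed to the table; the point is the centre of its inner floor, z up; the rim stands 4 mm above the floor
- long_tray_floor (a point): long white tray with a pale grey liner, inside 122 mm (its x) by 76 mm (its y), outside 134 mm by 88 mm, floor 6 mm over the table; fixed to the table; the point is the centre of its inner floor, z up; the rim stands 4 mm above the floor
- post_mid (a point): bystander: steel post 12.7 mm in diameter on a foot 36 mm in diameter, 78 mm high, standing loose; the point is half-way up, z up. To be left standing.
- bottle_mid (a point): bystander: amber glass bottle 36 mm in diameter, 80 mm high, standing loose; the point is half-way up, z up. To be left standing.

How it is judged:
On the way, in this order (a step that is already met when the one before it is completed fails the run):
1. small lens cell into the small round dish (horizontal distance between cell_mid and small_dish_floor below 0.012 m and z of cell_mid in the frame of small_dish_floor between 0.013 and 0.021 m and angle between cell_mid's own z axis and vertical below 0.08 rad), for 0.2 s.
2. lens tube into the large round dish (horizontal distance between tube_mid and large_dish_floor below 0.012 m and z of tube_mid in the frame of large_dish_floor between 0.014 and 0.022 m and angle between tube_mid's own z axis and vertical below 0.08 rad), for 0.2 s.
3. cube into the square nest (horizontal distance between cube_mid and square_nest_floor below 0.012 m and z of cube_mid in the frame of square_nest_floor between 0.019 and 0.027 m and angle between cube_mid's own z axis and vertical below 0.08 rad), for 0.2 s.
4. riser block into the long tray (horizontal distance between riser_mid and long_tray_floor below 0.012 m and z of riser_mid in the frame of long_tray_floor between 0.009 and 0.017 m and angle between riser_mid's own z axis and vertical below 0.08 rad and angle between the x axis of riser_mid and the x axis of long_tray_floor, either way round below 0.25 rad), for 0.2 s.
At the end, for the whole second after the job is handed in: Cell in the small dish, tube in the large dish, cube in the square nest, riser in the long tray: each centre within 12 mm of its place's centre, its underside within 4 mm of the floor's height, upright within 0.08 rad, the riser's length along the tray's within 0.25 rad, all released and at rest (all of step 1 and all of step 2 and all of step 3 and all of step 4 and linear speed of each of cell, tube, cube, riser below 0.02 m/s and angular speed of each of cell, tube, cube, riser below 0.2 rad/s); the robot touches nothing.
It fails at once if a part is dropped into its place (over 0.6 m/s when less than 30 mm above its seat) ((horizontal distance between cell_mid and small_dish_floor below 0.04 m and z of cell_mid in the frame of small_dish_floor below 0.047 m and linear speed of cell above 0.6 m/s) or (horizontal distance between tube_mid and large_dish_floor below 0.04 m and z of tube_mid in the frame of large_dish_floor below 0.048 m and linear speed of tube above 0.6 m/s) or (horizontal distance between cube_mid and square_nest_floor below 0.04 m and z of cube_mid in the frame of square_nest_floor below 0.053 m and linear speed of cube above 0.6 m/s) or (horizontal distance between riser_mid and long_tray_floor below 0.04 m and z of riser_mid in the frame of long_tray_floor below 0.043 m and linear speed of riser above 0.6 m/s)).
It fails at once if the post is knocked over (angle between post_mid's own z axis and vertical above 0.5 rad).
It fails at once if the bottle is knocked over (angle between bottle_mid's own z axis and vertical above 0.5 rad).
It also fails if it takes over 125 s, if anything falls off the work surface, if the arm or the gripper's body presses on something with over 40 N, if the wrist force passes 120 N, or if a joint passes its speed limit or range.

## Working session

There is one attempt and no reset: what is moved stays moved. The work goes in short steps, Python scripts to look and compute and a tool call to move; the robot and the scene stay as the last step left them, time stands still between calls to the robot, and variables do not carry over. Pictures are saved under pics/ and viewed, at most 14 in all, crops included, and the job is handed in when it is done.

Besides the shell and the picture viewer there is one more tool, called after "Emit:" as name([rows], argument=value, ...), one row to a line, values as JSON. carry_out: Moves the arm, as the interface text tells. Its arguments: {"type":"object","properties":{"moves":{"type":"array","items":{"type":"array","items":{"type":"array","items":{"type":"number"}}}},"newtons":{"type":"number"}},"required":["moves"]}

```bash
mkdir -p pics; python3 - <<'E'
from workcell import env
import cv2,numpy as np
for n in("scene","top"):
    s=env.snapshot(n); cv2.imwrite(f"pics/{n}0.png",s["image"][:,:,::-1])
    print(n,s["mtx"].tolist(),s["k1"],np.round(s["R"],4).tolist(),np.round(s["t"],4), (-np.array(s["R"]).T@s["t"]).round(3))
st=env.get_state();print(st["ee_pos"],np.round(st["eef_rot"],3),st["time_s"],st["gripper_width"])
E
```

```text
scene [[370.5513800591115, 0.0, 256.25339817046626], [0.0, 370.5513800591115, 189.71100922440732], [0.0, 0.0, 1.0]] -0.1117186525499694 [[-0.4327, 0.9014, 0.0172], [0.627, 0.3145, -0.7127], [-0.6478, -0.2976, -0.7012]] [ 0.2489 -0.2697  1.3414] [1.146 0.26  0.744]
top [[385.1926935272082, 0.0, 253.3547059563922], [0.0, 385.1926935272082, 189.13309082344816], [0.0, 0.0, 1.0]] -0.013545088735544957 [[0.0186, -0.9998, -0.0068], [-0.9975, -0.0181, -0.0682], [0.0681, 0.008, -0.9976]] [-0.0186  0.5561  1.2675] [ 0.469 -0.019  1.302]
[0.25807507 0.51339273 0.2525713 ] [[-0.893  0.449 -0.001]
 [ 0.449  0.893 -0.001]
 [ 0.    -0.002 -1.   ]] 0.1 0.08512033186024617
```

View pics/top0.png

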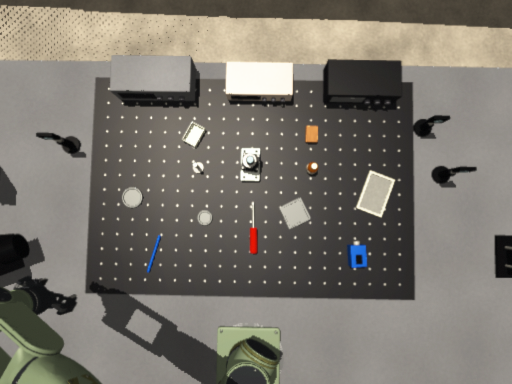

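View pics/scene0.png

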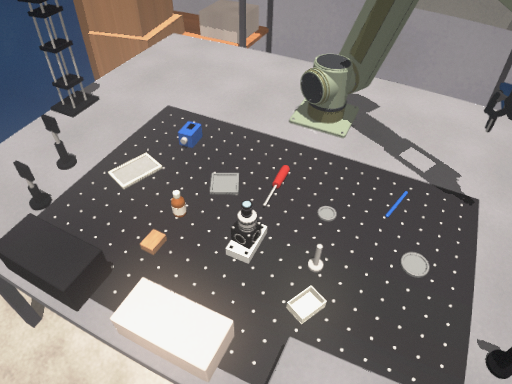

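The top view shows the stack near (251,163), small dish (205,217), large dish (132,197), square nest (295,213), long tray (376,193), post (198,168) and bottle (312,169). The white thing at (193,134) is too small to be the tray. I'll zoom in on these next.

```bash
cat > h.py <<'E'
from workcell import env
import cv2,numpy as np
def ray(s,uv):
    d=np.array([s["k1"],0,0,0,0.]) 
    p=cv2.undistortPoints(np.float64(uv).reshape(-1,1,2),np.array(s["mtx"]),d).reshape(-1,2)
    R=np.array(s["R"]); return -R.T@np.array(s["t"]), np.c_[p,np.ones(len(p))]@R
def plane(s,uv,z):
    c,d=ray(s,uv); return c+d*((z-c[2])/d[:,2])[:,None]
def proj(s,X):
    X=np.float64(X).reshape(-1,3); d=np.array([s["k1"],0,0,0,0.])
    return cv2.projectPoints(X,cv2.Rodrigues(np.array(s["R"]))[0],np.float64(s["t"]),np.array(s["mtx"]),d)[0].reshape(-1,2)
def crop(im,u0,v0,u1,v1,k): return cv2.resize(im[v0:v1,u0:u1],None,fx=k,fy=k,interpolation=cv2.INTER_CUBIC)
E
python3 - <<'E'
from h import *
a=env.snapshot("top")["image"][:,:,::-1]; b=env.snapshot("scene")["image"][:,:,::-1]
np.savez("s0.npz",a=a,b=b)
cv2.imwrite("pics/t1.png",np.vstack([crop(a,110,145,270,235,5)[:300*0+450]]))
t=np.hstack([crop(a,270,165,400,225,4)[:, :520],crop(b,215,190,275,250,4)])
cv2.imwrite("pics/t2.png",t)
E
```

```text
(no output)
```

View pics/t1.png

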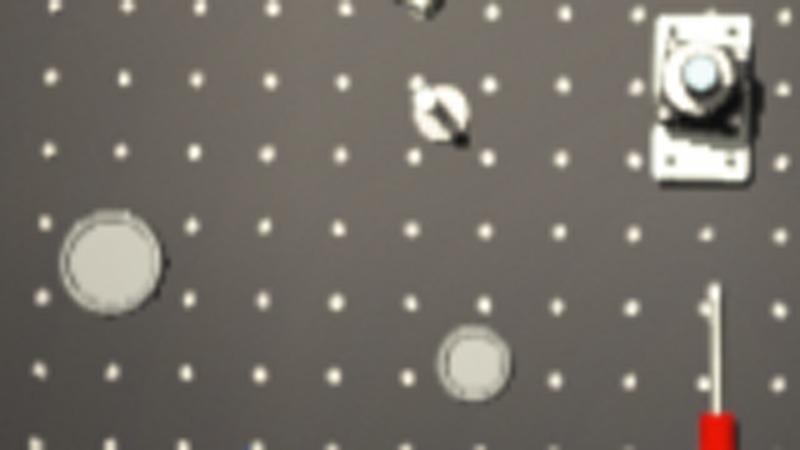

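View pics/t2.png

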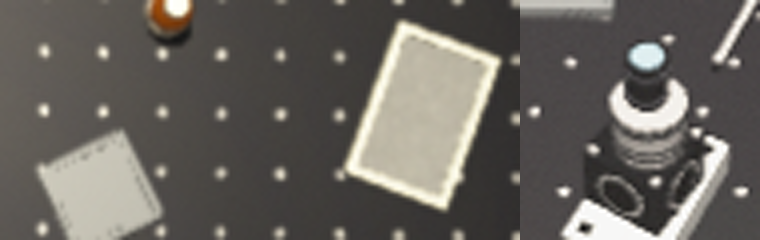

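The first crop shows the large dish (132,197), small dish (205,217), post (198,167), and the riser spanning u 241–260, v 148–182, with the cell's glass at (250.5,160). The second shows the rotated nest and tray, and the stack with the cell on the tube, cube and riser.

```bash
python3 - <<'E'
from h import *
s=env.snapshot("top"); g=s["image"].max(2); hsv=cv2.cvtColor(s["image"],cv2.COLOR_RGB2HSV)
def comp(box,th,z,nm):
    u0,v0,u1,v1=box; k=8
    m=(cv2.resize(g[v0:v1,u0:u1],None,fx=k,fy=k,interpolation=cv2.INTER_LINEAR)>th).astype(np.uint8)
    m=cv2.morphologyEx(m,cv2.MORPH_OPEN,np.ones((41,41)))
    c=max(cv2.findContours(m,0,2)[0],key=cv2.contourArea).reshape(-1,2)
    w=plane(s,(c+.5)/k-.5+[u0,v0],z)[:,:2]
    r=cv2.minAreaRect(np.float32(w*1000)); b=cv2.boxPoints(r)
    e=b[1]-b[0],b[2]-b[1]; l=max(e,key=np.linalg.norm)
    print(nm,np.round(r[0],1),np.round(r[1],1),"long-axis deg",round(np.degrees(np.arctan2(l[1],l[0]))%180,1))
comp((115,182,150,215),150,.009,"large"); comp((190,205,218,230),150,.009,"small")
comp((275,192,315,235),130,.009,"nest"); comp((350,165,402,222),150,.010,"tray")
comp((236,140,265,186),170,.026,"riser"); comp((187,160,206,176),170,.005,"postfoot")
G=s["image"].astype(int)
m=(np.abs(G-[190,215,225]).sum(2)<70); ys,xs=np.where(m[150:172,240:262]); print("glass n",len(xs),xs.mean()+240,ys.mean()+150,plane(s,[xs.mean()+240,ys.mean()+150],.142)*1000)
print(plane(s,[[312.5,167]],.08)*1000)
t=env.snapshot("scene"); G=t["image"].astype(int)
m=((G[:,:,2]-G[:,:,0])>8)&(G[:,:,2]>150);m[:195]=0;m[212:]=0;m[:,:238]=0;m[:,256:]=0
ys,xs=np.where(m);print("scene glass",len(xs),xs.mean(),ys.mean(),plane(t,[xs.mean(),ys.mean()],.142)*1000)
E
```

```text
large [524.  399.5] [64.9 60.2] long-axis deg 2.2
small [460.3 152.3] [45.2 38.7] long-axis deg 1.1
nest [ 480.6 -147.6] [83.3 82.6] long-axis deg 26.0
tray [ 550.3 -418.4] [ 94.9 139. ] long-axis deg 160.3
riser [670.5  12.1] [49.7 51.4] long-axis deg 91.0Traceback (most recent call last):
  File "<stdin>", line 14, in <module>
  File "<stdin>", line 7, in comp
ValueError: max() iterable argument is empty
```

```bash
python3 - <<'E'
from h import *
s=env.snapshot("top"); g=s["image"].max(2)
def comp(box,th,z,nm,op=25,cl=0):
    u0,v0,u1,v1=box; k=8
    m=(cv2.resize(g[v0:v1,u0:u1],None,fx=k,fy=k,interpolation=cv2.INTER_LINEAR)>th).astype(np.uint8)
    m=cv2.morphologyEx(m,cv2.MORPH_OPEN,np.ones((op,op)))
    cs=cv2.findContours(m,0,2)[0]
    if cl: c=np.vstack([x for x in cs if cv2.contourArea(x)>1500]).reshape(-1,2)
    else: c=max(cs,key=cv2.contourArea).reshape(-1,2)
    w=plane(s,(c+.5)/k-.5+[u0,v0],z)[:,:2]
    r=cv2.minAreaRect(np.float32(w*1000)); b=cv2.boxPoints(r)
    e=b[1]-b[0],b[2]-b[1]; l=max(e,key=np.linalg.norm)
    print(nm,np.round(r[0],1),np.round(r[1],1),"deg",round(np.degrees(np.arctan2(l[1],l[0]))%180,1))
comp((115,182,150,215),115,.009,"large"); comp((190,205,218,230),115,.009,"small")
comp((275,192,315,235),150,.009,"nest",41); comp((350,165,402,222),180,.010,"tray")
comp((236,145,265,186),170,.026,"riser",25,1); comp((187,160,206,176),150,.005,"postfoot",15)
G=s["image"].astype(int)
for r in G[156:166,244:258]: print(*["%d,%d"%(p[0],p[2]) for p in r])
print(plane(s,[[250.5,160.],[312.5,167]],.142)*1000,plane(s,[[312.5,167]],.08)*1000)
t=env.snapshot("scene"); G=t["image"].astype(int)
m=((G[:,:,2]-G[:,:,0])>8)&(G[:,:,2]>150);m[:195]=0;m[212:]=0;m[:,:238]=0;m[:,256:]=0
ys,xs=np.where(m);print("scene glass",len(xs),xs.mean(),ys.mean(),plane(t,[xs.mean(),ys.mean()],.142)*1000)
E
```

```text
large [523.9 402.2] [70.5 69.2] deg 1.1
small [460.6 155.5] [51.8 50.9] deg 1.1
nest [ 480.5 -147.6] [80.6 80.4] deg 26.6
tray [ 550.2 -418.3] [ 92.9 137.1] deg 160.3
riser [640.7   5.7] [111.6  65.3] deg 0.2
postfoot [632.5 183. ] [44.7 41.7] deg 1.6
250,239 254,250 253,247 230,211 219,210 217,224 219,225 208,210 219,204 246,234 249,242 172,153 121,106 192,169
254,250 254,250 245,233 198,200 223,233 239,247 239,248 235,244 213,222 216,195 251,241 230,209 117,102 102,89
254,251 253,247 203,190 222,231 239,248 241,249 241,249 241,249 231,241 189,178 247,234 247,235 139,120 85,75
254,252 253,246 190,180 223,233 241,249 242,249 242,249 241,249 231,242 159,158 212,188 248,235 157,137 87,77
254,251 253,246 184,173 213,227 239,247 241,249 241,249 239,247 221,234 129,131 173,153 246,233 167,145 79,68
254,251 253,246 200,181 173,182 220,233 234,244 236,246 222,234 174,186 89,87 146,129 226,201 135,117 51,45
254,251 254,248 233,213 114,108 135,143 184,199 197,214 145,156 89,88 56,51 98,88 117,102 57,50 31,29
254,251 254,251 251,242 135,118 59,58 74,76 77,82 53,53 49,44 73,66 96,86 79,71 33,31 25,24
248,242 254,250 253,247 221,196 111,97 66,60 61,55 67,59 78,70 95,84 88,79 47,43 23,24 18,19
173,159 246,237 253,247 251,242 215,191 119,105 98,87 99,88 97,86 84,75 64,56 25,23 16,17 21,20
[[ 636.42935955    0.9849869   142.        ]
 [ 618.40605127 -187.22312535  142.        ]] [[ 626.40198193 -196.230234     80.        ]]
scene glass 46 246.30434782608697 203.5 [[639.04039462   3.25015405 142.        ]]
```

```bash
cat >> h.py <<'E'
def go(x,y,z,psi):
    st=env.get_state(); R=np.array(st["eef_rot"]); p=np.array(st["ee_pos"])
    a=np.radians(psi); T=np.array([[np.cos(a),np.sin(a),0],[np.sin(a),-np.cos(a),0],[0,0,-1.]])
    d=R.T@(np.array([x,y,z])/1000-p)/.04; r=np.degrees(cv2.Rodrigues(R.T@T)[0].ravel())/5
    print("t",st["time_s"],"shift",d.round(3),"rot",r.round(2),"dist mm",round(np.linalg.norm(d)*40),"p",p.round(4),"w",st["gripper_width"])
E
python3 -c "
from h import *
go(640,4,230,180);go(640,4,137,180)"
```

```text
t 0.35 shift [-14.25   -7.096   0.581] rot [-0.   -0.   -5.34] dist mm 637 p [0.2582 0.5137 0.2531] w 0.08509081232059627
t 0.35 shift [-14.25   -7.095   2.906] rot [-0.   -0.   -5.34] dist mm 647 p [0.2582 0.5137 0.2531] w 0.08509081232059627
```

Emit:
carry_out([
  [[-14.25, -7.1, 0.58, 0, 0, -5.34, 70], [-14.25, -7.1, 0.58, 0, 0, -5.34, 70], [-14.25, -7.1, 0.58, 0, 0, -5.34, 70], [-14.25, -7.1, 0.58, 0, 0, -5.34, 70], [-14.25, -7.1, 0.58, 0, 0, -5.34, 70], [-14.25, -7.1, 0.58, 0, 0, -5.34, 70], [-14.25, -7.1, 0.58, 0, 0, -5.34, 70], [-14.25, -7.1, 0.58, 0, 0, -5.34, 70]],
])

```text
time_s: 1.02
ee_pos: [0.4529, 0.2535, 0.2417]
eef_rot: [[-1.0, -0.0, 0.0], [-0.0, 1.0, 0.0], [-0.0, 0.0, -1.0]]
force: [-0.4, 0.6, -0.1]
gripper_width: 0.0701
finger_force: 0.0
```

```bash
python3 -c "
from h import *
go(640,4,230,180);print(env.get_state()['force'])"
```

```text
t 1.0167 shift [-4.675 -6.24   0.293] rot [0.   0.01 0.  ] dist mm 312 p [0.4529 0.2535 0.2417] w 0.0701091520816466
[-0.35797694  0.64297999 -0.14915232]
```

Emit:
carry_out([
  [[-4.67, -6.24, 0.3, 0, 0, 0, 60], [-4.67, -6.24, 0.3, 0, 0, 0, 60], [-4.67, -6.24, 0.3, 0, 0, 0, 60], [-4.67, -6.24, 0.3, 0, 0, 0, 60], [-4.67, -6.24, 0.3, 0, 0, 0, 60], [-4.67, -6.24, 0.3, 0, 0, 0, 60], [-4.67, -6.24, 0.3, 0, 0, 0, 60], [-4.67, -6.24, 0.3, 0, 0, 0, 60]],
])

```text
time_s: 1.68
ee_pos: [0.6412, 0.0015, 0.2289]
eef_rot: [[-1.0, 0.003, 0.001], [0.003, 1.0, -0.002], [-0.001, -0.002, -1.0]]
force: [0.5, 0.2, 1.3]
gripper_width: 0.0596
finger_force: 0.0
```

```bash
python3 -c "
from h import *
go(640,4,137,180)
t=env.snapshot('scene');a=t['image'][:,:,::-1]
print(proj(t,[[.640,.004,.142],[.640,.004,.108]]))
cv2.imwrite('pics/a1.png',crop(a,195,140,295,260,5))"
```

```text
t 1.6833 shift [0.034 0.066 2.298] rot [-0.02  0.01 -0.03] dist mm 92 p [0.6412 0.0015 0.2289] w 0.05963167706734354
[[246.41116181 203.88961373]
 [246.43608307 214.04745039]]
```

View pics/a1.png

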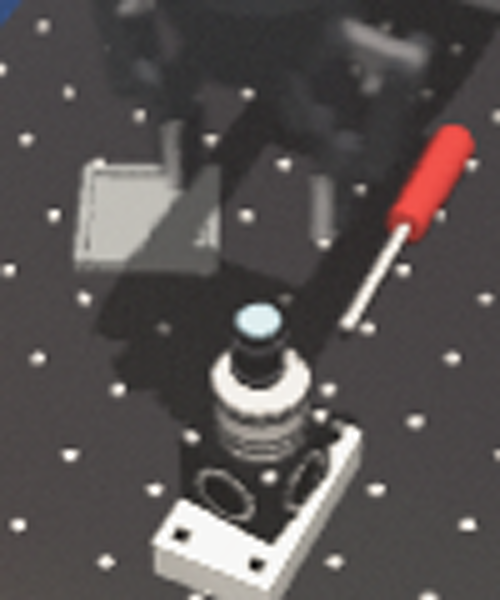

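The open fingers stand above the stack. The cell's glass is at about (247,204), matching the projected estimate. Descend and grip.

Emit:
carry_out([
  [[0.03, 0.05, 1.0, 0, 0, 0, 60], [0.03, 0.05, 1.7, 0, 0, 0, 60], [0.03, 0.05, 2.3, 0, 0, 0, 60], [0.03, 0.05, 2.3, 0, 0, 0, 60], [0.03, 0.05, 2.3, 0, 0, 0, 20], [0.03, 0.05, 2.3, 0, 0, 0, 15], [0.03, 0.05, 2.3, 0, 0, 0, 15], [0.03, 0.05, 2.3, 0, 0, 0, 15]],
], newtons=25)

```text
time_s: 2.4
ee_pos: [0.6391, 0.0079, 0.14]
eef_rot: [[-1.0, -0.0, 0.005], [-0.0, 1.0, 0.0], [-0.005, 0.0, -1.0]]
force: [0.6, -0.2, 3.3]
gripper_width: 0.0238
finger_force: 24.7
```

Emit:
carry_out([
  [[0, 0, 0, 0, 0, 0, 15], [0, 0, 0, 0, 0, 0, 15], [0, 0, 0, 0, 0, 0, 15], [0, 0, 0, 0, 0, 0, 15]],
])

```text
time_s: 2.73
ee_pos: [0.6391, 0.0078, 0.14]
eef_rot: [[-1.0, -0.0, 0.005], [-0.0, 1.0, 0.0], [-0.005, 0.0, -1.0]]
force: [-0.3, 0.9, 7.0]
gripper_width: 0.0239
finger_force: 25.0
```

```bash
python3 -c "
from h import *
go(640,4,137,180);go(460,155,200,180)"
```

```text
t 2.7333 shift [-0.022 -0.096  0.075] rot [0.   0.06 0.  ] dist mm 5 p [0.6391 0.0078 0.14  ] w 0.02394034744643089
t 2.7333 shift [ 4.469  3.68  -1.521] rot [0.   0.06 0.  ] dist mm 239 p [0.6391 0.0078 0.14  ] w 0.02394034744643089
```

Emit:
carry_out([
  [[0, 0, -0.5, 0, 0, 0, 15], [0, 0, -1.0, 0, 0, 0, 15], [0, 0, -1.5, 0, 0, 0, 15], [0.7, 0.6, -1.5, 0, 0, 0, 15], [1.4, 1.15, -1.5, 0, 0, 0, 15], [2.1, 1.73, -1.5, 0, 0, 0, 15], [2.8, 2.3, -1.5, 0, 0, 0, 15], [3.5, 2.9, -1.5, 0, 0, 0, 15]],
])

```text
time_s: 3.4
ee_pos: [0.4962, 0.1244, 0.1979]
eef_rot: [[-1.0, 0.001, 0.001], [0.001, 1.0, 0.0], [-0.001, 0.0, -1.0]]
force: [-0.6, 0.5, 0.7]
gripper_width: 0.024
finger_force: 24.7
```

Emit:
carry_out([
  [[0.5, 0.4, 0, 0, 0, 0, 15], [0.97, 0.78, 1, 0, 0, 0, 15], [0.97, 0.78, 1.5, 0, 0, 0, 15], [0.97, 0.78, 2.0, 0, 0, 0, 15], [0.97, 0.78, 2.5, 0, 0, 0, 15], [0.97, 0.78, 2.5, 0, 0, 0, 15], [0.97, 0.78, 2.5, 0, 0, 0, 15]],
])

```text
time_s: 3.98
ee_pos: [0.4585, 0.1548, 0.0974]
eef_rot: [[-1.0, -0.0, -0.002], [-0.0, 1.0, -0.0], [0.002, -0.0, -1.0]]
force: [0.5, -0.4, -0.9]
gripper_width: 0.0239
finger_force: 24.7
```

```bash
python3 -c "
from h import *
go(460,155,37,180);print(env.get_state()['force'])
t=env.snapshot('scene');a=t['image'][:,:,::-1];s=env.snapshot('top');b=s['image'][:,:,::-1]
print(proj(t,[.4606,.1555,.005]),proj(s,[.4606,.1555,.005]))
u=proj(t,[.4606,.1555,.03])[0].astype(int)
cv2.imwrite('pics/a2.png',np.hstack([crop(a,u[0]-35,u[1]-40,u[0]+35,u[1]+30,5),crop(b,170,180,240,250,5)]))
def blobs(t,z):
    pass
"
```

```text
t 3.9833 shift [-0.039  0.005  1.511] rot [-0.   -0.02  0.  ] dist mm 60 p [0.4585 0.1548 0.0974] w 0.02391964019578386
[ 0.45011423 -0.39685563 -0.91784705]
[[326.77456225 213.63948481]] [[204.14749365 216.93486865]]
```

View pics/a2.png

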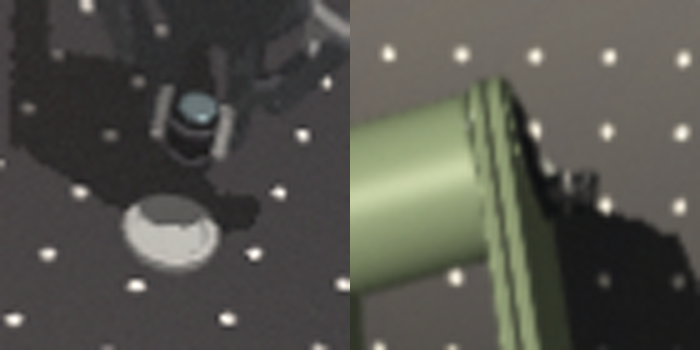

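The cell is held upright, with its glass at crop pixel (198,108), above and behind the dish, which is centred at crop (170,235).

```bash
python3 -c "
from h import *
t=env.snapshot('scene')
u=proj(t,[.4606,.1555,.03])[0].astype(int)-[35,40]
for p,z in(((198,107),.0995),((171,233),.009)): print(plane(t,u+np.array(p)/5.-.4,z)*1000)
"
```

```text
[[458.96952573 154.34815019  99.5       ]]
[[462.7603132  155.63331546   9.        ]]
```

Emit:
carry_out([
  [[-0.06, 0.02, 0.6, 0, 0, 0, 15], [-0.06, 0.02, 1.1, 0, 0, 0, 15], [-0.06, 0.02, 1.35, 0, 0, 0, 15], [-0.06, 0.02, 1.42, 0, 0, 0, 15], [-0.06, 0.02, 1.45, 0, 0, 0, 15], [-0.06, 0.02, 1.45, 0, 0, 0, 15]],
])

```text
time_s: 4.63
ee_pos: [0.4621, 0.1559, 0.0405]
eef_rot: [[-1.0, -0.0, 0.002], [-0.0, 1.0, 0.001], [-0.002, 0.001, -1.0]]
force: [0.4, -0.2, 0.0]
gripper_width: 0.0243
finger_force: 24.7
```

Emit:
carry_out([
  [[0, 0, 0.03, 0, 0, 0, 15], [0, 0, 0.06, 0, 0, 0, 15], [0, 0, 0.06, 0, 0, 0, 15]],
])

```text
time_s: 4.88
ee_pos: [0.4616, 0.1558, 0.0377]
eef_rot: [[-1.0, -0.0, 0.001], [-0.0, 1.0, 0.0], [-0.001, 0.0, -1.0]]
force: [-0.1, -0.0, 0.1]
gripper_width: 0.0245
finger_force: 24.7
```

Emit:
carry_out([
  [[0, 0, 0.025, 0, 0, 0, 15], [0, 0, 0.025, 0, 0, 0, 15]],
])

```text
time_s: 5.05
ee_pos: [0.4616, 0.1558, 0.037]
eef_rot: [[-1.0, -0.0, 0.001], [-0.0, 1.0, 0.0], [-0.001, 0.0, -1.0]]
force: [-0.9, -1.0, 5.2]
gripper_width: 0.0236
finger_force: 25.3
```

Emit:
carry_out([
  [[0, 0, 0.025, 0, 0, 0, 15], [0, 0, 0.025, 0, 0, 0, 15]],
])

```text
time_s: 5.22
ee_pos: [0.4617, 0.1558, 0.0369]
eef_rot: [[-1.0, -0.0, 0.001], [-0.0, 1.0, 0.0], [-0.001, 0.0, -1.0]]
force: [-2.8, -0.7, 13.7]
gripper_width: 0.024
finger_force: 26.1
```

Emit:
carry_out([
  [[0, 0, -0.03, 0, 0, 0, 23], [0, 0, -0.03, 0, 0, 0, 30], [0, 0, -0.03, 0, 0, 0, 45], [0, 0, -0.03, 0, 0, 0, 50], [0, 0, -0.5, 0, 0, 0, 50], [0, 0, -1.3, 0, 0, 0, 60], [0, 0, -2.3, 0, 0, 0, 70], [0, 0, -3.3, 0, 0, 0, 70]],
])

```text
time_s: 5.88
ee_pos: [0.4605, 0.1554, 0.1678]
eef_rot: [[-1.0, -0.0, -0.003], [-0.0, 1.0, -0.001], [0.003, -0.001, -1.0]]
force: [0.7, 0.1, -0.7]
gripper_width: 0.0698
finger_force: 0.0
```

Emit:
carry_out([
  [[0, 0, -0.5, 0, 0, 0, 75], [1, 0, -1.0, 0, 0, 0, 75], [2, 0, -1.0, 0, 0, 0, 75], [2, 0, -1.0, 0, 0, 0, 75]],
])

```text
time_s: 6.22
ee_pos: [0.3746, 0.1545, 0.207]
eef_rot: [[-1.0, -0.001, -0.006], [-0.001, 1.0, -0.001], [0.006, -0.001, -1.0]]
force: [-0.2, -0.7, -0.4]
gripper_width: 0.0749
finger_force: 0.0
```

```bash
python3 - <<'E'
from h import *
t=env.snapshot('scene');a=t['image'][:,:,::-1];s=env.snapshot('top');b=s['image'][:,:,::-1]
cv2.imwrite('pics/a3.png',np.hstack([crop(a,210,190,350,250,3)[:, :],crop(b,190,140,270,200,3)[:, :]]))
G=t["image"].astype(int)
m=((G[:,:,2]-G[:,:,0])>8)&(G[:,:,2]>110);m[:180]=0;m[225:]=0;m[:,:310]=0;m[:,345:]=0
ys,xs=np.where(m);print(len(xs),plane(t,[xs.mean(),ys.mean()],.039)*1000)
# tube top: bright disc in scene
for im,q,box in((t,'scene',(225,195,270,235)),(s,'top',(240,150,262,175))):
    u0,v0,u1,v1=box;k=8
    g=cv2.resize(im['image'].max(2)[v0:v1,u0:u1],None,fx=k,fy=k,interpolation=1)
    cs=cv2.findContours(cv2.morphologyEx((g>170).astype(np.uint8),2,np.ones((25,25))),0,2)[0]
    for c in cs:
        if cv2.contourArea(c)<2500: continue
        w=plane(im,(c.reshape(-1,2)+.5)/k-.5+[u0,v0],.108)[:,:2]*1000
        print(q,cv2.minEnclosingCircle(np.float32(w)),w.min(0),w.max(0))
go(640,6,160,180)
E
```

```text
38 [[462.15801427 155.27781053  39.        ]]
scene ((641.9480590820312, 5.6925835609436035), 22.915285110473633) [619.20302214 -16.01789998] [664.73185211  27.76666962]
top ((651.3704223632812, 9.62393856048584), 32.84467315673828) [620.14667093 -14.72026634] [674.54054363  34.06324695]
t 6.3167 shift [-6.493 -3.747  1.184] rot [0.   0.01 0.01] dist mm 304 p [0.3801 0.1555 0.2073] w 0.07513906939430226
```

View pics/a3.png

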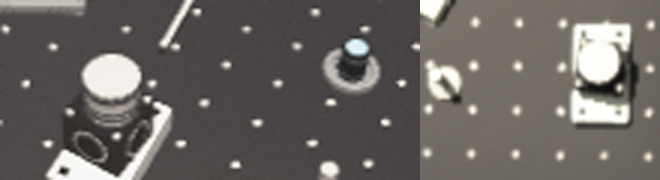

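The cell stands upright in the small dish at about (462,155) mm. The tube's top disc is in view at about (642,6) mm.

Emit:
carry_out([
  [[-0.9, -0.5, 0, 0, 0, 0, 75], [-1.8, -1.0, 0, 0, 0, 0, 75], [-2.7, -1.5, 0.2, 0, 0, 0, 75], [-3.6, -2.0, 0.4, 0, 0, 0, 75], [-4.5, -2.6, 0.6, 0, 0, 0, 75], [-5.4, -3.1, 0.8, 0, 0, 0, 75], [-6.3, -3.6, 1.0, 0, 0, 0, 75], [-6.55, -3.75, 1.18, 0, 0, 0, 75]],
])

```text
time_s: 6.98
ee_pos: [0.649, 0.0022, 0.1579]
eef_rot: [[-1.0, 0.002, 0.003], [0.002, 1.0, -0.001], [-0.003, -0.001, -1.0]]
force: [0.0, 0.5, 0.2]
gripper_width: 0.075
finger_force: 0.0
```

Emit:
carry_out([
  [[0, 0, 0, 0, 0, 0, 75], [0, 0, 0, 0, 0, 0, 75], [0, 0, 0, 0, 0, 0, 75]],
])

```text
time_s: 7.23
ee_pos: [0.6429, 0.006, 0.1593]
eef_rot: [[-1.0, -0.0, -0.002], [-0.0, 1.0, 0.0], [0.002, 0.0, -1.0]]
force: [0.2, 1.0, 0.3]
gripper_width: 0.0752
finger_force: 0.0
```

```bash
python3 -c "
from h import *
go(642,6,100,180)"
```

```text
t 7.2333 shift [ 0.021 -0.     1.483] rot [ 0.   -0.02  0.  ] dist mm 59 p [0.6429 0.006  0.1593] w 0.07524547479789313
```

Emit:
carry_out([
  [[0.02, 0, 0.5, 0, 0, 0, 75], [0.02, 0, 1.0, 0, 0, 0, 75], [0.02, 0, 1.4, 0, 0, 0, 75], [0.02, 0, 1.48, 0, 0, 0, 75], [0.02, 0, 1.48, 0, 0, 0, 75], [0.02, 0, 1.48, 0, 0, 0, 60], [0.02, 0, 1.48, 0, 0, 0, 45], [0.02, 0, 1.48, 0, 0, 0, 35]],
], newtons=40)

```text
time_s: 7.9
ee_pos: [0.6434, 0.0061, 0.1027]
eef_rot: [[-1.0, -0.0, 0.003], [-0.0, 1.0, 0.001], [-0.003, 0.001, -1.0]]
force: [-0.1, 1.2, -0.9]
gripper_width: 0.0427
finger_force: 40.7
```

Emit:
carry_out([
  [[0, 0, 0, 0, 0, 0, 35], [0, 0, 0, 0, 0, 0, 35], [0, 0, 0, 0, 0, 0, 35], [0, 0, 0, 0, 0, 0, 35]],
])

```text
time_s: 8.23
ee_pos: [0.6434, 0.0061, 0.1026]
eef_rot: [[-1.0, -0.0, 0.003], [-0.0, 1.0, 0.001], [-0.003, 0.001, -1.0]]
force: [0.2, 2.2, 6.6]
gripper_width: 0.043
finger_force: 41.2
```

```bash
python3 -c "
from h import *
go(642,6,170,180);go(524,402,170,180)"
```

```text
t 8.2333 shift [ 3.100e-02 -1.000e-03 -1.684e+00] rot [0.01 0.04 0.  ] dist mm 67 p [0.6434 0.0061 0.1026] w 0.04300037550991388
t 8.2333 shift [ 2.98   9.899 -1.687] rot [0.01 0.04 0.  ] dist mm 419 p [0.6434 0.0061 0.1026] w 0.04300037550991388
```

Emit:
carry_out([
  [[0, 0, -0.5, 0, 0, 0, 35], [0, 0, -1.0, 0, 0, 0, 35], [0, 0, -1.7, 0, 0, 0, 35], [0.3, 1.0, -1.8, 0, 0, 0, 35], [0.6, 2.0, -1.8, 0, 0, 0, 35], [0.9, 3.0, -1.8, 0, 0, 0, 35], [1.2, 4.0, -1.8, 0, 0, 0, 35], [1.5, 5.0, -1.8, 0, 0, 0, 35]],
])

```text
time_s: 8.9
ee_pos: [0.5818, 0.2064, 0.1728]
eef_rot: [[-1.0, 0.0, -0.0], [0.0, 1.0, -0.0], [0.0, -0.0, -1.0]]
force: [0.3, -1.0, -1.5]
gripper_width: 0.0427
finger_force: 41.3
```

Emit:
carry_out([
  [[0.3, 1.0, 0, 0, 0, 0, 35], [0.6, 2.0, 0, 0, 0, 0, 35], [0.9, 3.0, 0, 0, 0, 0, 35], [1.2, 4.0, 0, 0, 0, 0, 35], [1.4, 4.7, 0, 0, 0, 0, 35], [1.48, 4.9, 0, 0, 0, 0, 35], [1.48, 4.9, 0, 0, 0, 0, 35], [1.48, 4.9, 0, 0, 0, 0, 35]],
])

```text
time_s: 9.57
ee_pos: [0.5233, 0.4005, 0.1724]
eef_rot: [[-1.0, -0.001, -0.0], [-0.001, 1.0, -0.001], [0.0, -0.001, -1.0]]
force: [0.2, -0.1, -2.0]
gripper_width: 0.0429
finger_force: 41.3
```

```bash
python3 -c "
from h import *
go(524,402,100,180)"
```

```text
t 9.5667 shift [-0.018  0.041  1.81 ] rot [-0.02 -0.    0.01] dist mm 72 p [0.5233 0.4005 0.1724] w 0.04291957835100865
```

Emit:
carry_out([
  [[-0.02, 0.04, 0.6, 0, 0, 0, 35], [-0.02, 0.04, 1.3, 0, 0, 0, 35], [-0.02, 0.04, 2.0, 0, 0, 0, 35], [-0.02, 0.04, 2.6, 0, 0, 0, 35], [-0.02, 0.04, 2.6, 0, 0, 0, 35], [-0.02, 0.04, 2.6, 0, 0, 0, 35]],
])

```text
time_s: 10.07
ee_pos: [0.5245, 0.4004, 0.0679]
eef_rot: [[-1.0, 0.002, -0.002], [0.002, 1.0, -0.002], [0.002, -0.002, -1.0]]
force: [-0.5, -0.2, -1.0]
gripper_width: 0.0427
finger_force: 41.3
```

```bash
python3 - <<'E'
from h import *
go(524,402,36,180)
t=env.snapshot('scene');a=t['image'][:,:,::-1];z=env.get_state()['ee_pos'][2]-.0126+.018
print(proj(t,[[.524,.402,.009],[.524,.402,z]]))
u0,v0=385,210
cv2.imwrite('pics/a4.png',crop(a,u0,v0,u0+70,v0+80,6))
E
```

```text
t 10.0667 shift [0.01  0.041 0.797] rot [-0.03 -0.03 -0.02] dist mm 32 p [0.5245 0.4004 0.0679] w 0.04269514555675159
[[414.7298119  263.38947092]
 [423.93953134 246.9762741 ]]
```

View pics/a4.png

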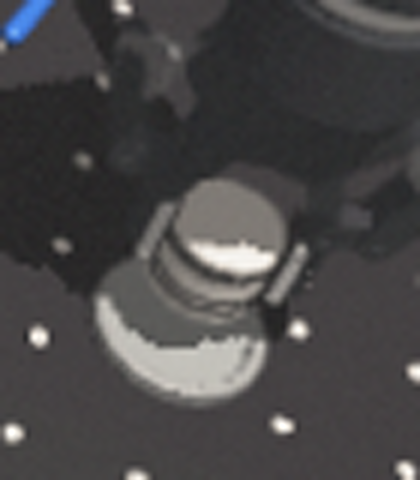

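The tube is held upright with its top centred at crop (230,227), over the dish at crop (182,325). Both match the projections, so descend.

Emit:
carry_out([
  [[0, 0.03, 0.4, 0, 0, 0, 35], [0, 0.03, 0.65, 0, 0, 0, 35], [0, 0.03, 0.73, 0, 0, 0, 35], [0, 0.03, 0.73, 0, 0, 0, 35], [0, 0.03, 0.76, 0, 0, 0, 35], [0, 0.03, 0.76, 0, 0, 0, 35]],
])

```text
time_s: 10.62
ee_pos: [0.5247, 0.4041, 0.0392]
eef_rot: [[-1.0, -0.0, 0.001], [-0.0, 1.0, 0.001], [-0.001, 0.001, -1.0]]
force: [-0.4, 0.5, -1.9]
gripper_width: 0.0428
finger_force: 41.3
```

Emit:
carry_out([
  [[0, 0, 0.025, 0, 0, 0, 35], [0, 0, 0.025, 0, 0, 0, 35]],
])

```text
time_s: 10.78
ee_pos: [0.5244, 0.404, 0.0378]
eef_rot: [[-1.0, -0.0, 0.001], [-0.0, 1.0, 0.0], [-0.001, 0.0, -1.0]]
force: [-1.0, -0.4, -1.9]
gripper_width: 0.0427
finger_force: 41.3
```

Emit:
carry_out([
  [[0, 0, 0.02, 0, 0, 0, 35], [0, 0, 0.02, 0, 0, 0, 35]],
])

```text
time_s: 10.95
ee_pos: [0.5242, 0.4039, 0.0366]
eef_rot: [[-1.0, -0.0, 0.0], [-0.0, 1.0, 0.0], [-0.0, 0.0, -1.0]]
force: [0.6, -1.1, -1.1]
gripper_width: 0.0429
finger_force: 41.3
```

Emit:
carry_out([
  [[0, 0, 0.02, 0, 0, 0, 35], [0, 0, 0.02, 0, 0, 0, 35]],
])

```text
time_s: 11.12
ee_pos: [0.5243, 0.4039, 0.0357]
eef_rot: [[-1.0, -0.0, 0.0], [-0.0, 1.0, 0.0], [-0.0, 0.0, -1.0]]
force: [-0.1, 0.8, -0.9]
gripper_width: 0.0427
finger_force: 41.3
```

Emit:
carry_out([
  [[0, 0, 0.02, 0, 0, 0, 35], [0, 0, 0.02, 0, 0, 0, 35]],
])

```text
time_s: 11.28
ee_pos: [0.5243, 0.4039, 0.0357]
eef_rot: [[-1.0, -0.0, 0.0], [-0.0, 1.0, 0.0], [-0.0, 0.0, -1.0]]
force: [-1.1, -0.0, 2.7]
gripper_width: 0.0427
finger_force: 41.9
```

Contact. Release, lift, and move clear to look at the cube.

Emit:
carry_out([
  [[0, 0, 0, 0, 0, 0, 46], [0, 0, 0, 0, 0, 0, 60], [0, 0, 0, 0, 0, 0, 75], [0, 0, 0, 0, 0, 0, 80], [0, 0, -0.5, 0, 0, 0, 80], [0, 0, -1.3, 0, 0, 0, 80], [0, 0, -2.3, 0, 0, 0, 80], [0, 0, -3.3, 0, 0, 0, 80]],
])

```text
time_s: 11.95
ee_pos: [0.5238, 0.4035, 0.1675]
eef_rot: [[-1.0, -0.0, -0.002], [-0.0, 1.0, -0.001], [0.002, -0.001, -1.0]]
force: [0.4, 1.4, -0.5]
gripper_width: 0.08
finger_force: 0.0
```

Emit:
carry_out([
  [[0.8, -0.4, 0, 0, 0, 0, 80], [1.6, -0.8, 0, 0, 0, 0, 80], [2.4, -1.2, 0, 0, 0, 0, 80], [2.4, -1.2, 0, 0, 0, 0, 80], [2.4, -1.2, 0, 0, 0, 0, 80]],
])

```text
time_s: 12.37
ee_pos: [0.4267, 0.355, 0.1672]
eef_rot: [[-1.0, -0.001, -0.0], [-0.001, 1.0, -0.0], [0.0, -0.0, -1.0]]
force: [0.7, 0.3, -0.1]
gripper_width: 0.0797
finger_force: 0.0
```

```bash
python3 - <<'E'
from h import *
t=env.snapshot('scene');a=t['image'][:,:,::-1];s=env.snapshot('top');b=s['image'][:,:,::-1]
cv2.imwrite('pics/a5.png',np.hstack([crop(a,215,200,275,265,6),crop(b,230,140,280,205,6)[:390],crop(a,395,230,413,295,6)[:390]]))
print(proj(s,[[.642,.006,.072]]),proj(t,[[.642,.006,.072]]))
G=t["image"].max(2)
u0,v0,u1,v1=395,235,440,280;k=8
g=cv2.resize(G[v0:v1,u0:u1],None,fx=k,fy=k,interpolation=1)
for c in cv2.findContours(cv2.morphologyEx((g>215).astype(np.uint8),2,np.ones((25,25))),0,2)[0]:
    w=plane(t,(c.reshape(-1,2)+.5)/k-.5+[u0,v0],.041)[:,:2]*1000
    print(cv2.contourArea(c),cv2.minEnclosingCircle(np.float32(w)))
E
```

```text
[[249.28300121 161.38036407]] [[246.83920825 225.058577  ]]
11594.0 ((522.758056640625, 404.4503479003906), 21.337766647338867)
```

View pics/a5.png

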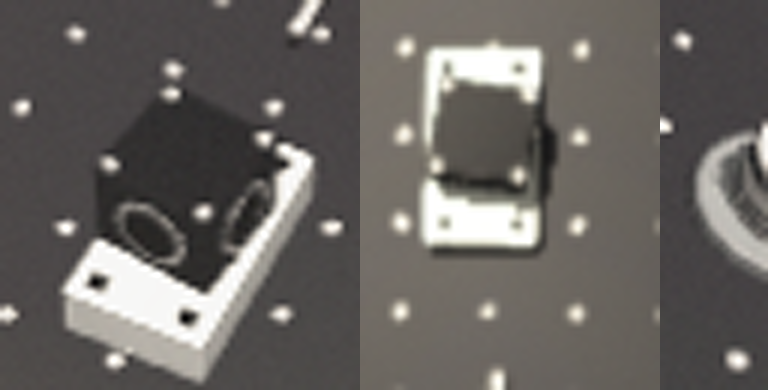

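The tube is in the large dish at (523,404). The cube has four bright screws on top: scene crop (171,94), (109,164), (203,212), (264,138), and top crop (449,86), (530,95), (438,165), (519,175).

```bash
python3 - <<'E'
from h import *
t=env.snapshot('scene');s=env.snapshot('top')
for im,p,o in((t,[(171,94),(109,164),(203,212),(264,138)],(215,200)),(s,[(89,86),(78,165),(159,175),(170,95)],(230,140))):
    w=plane(im,np.array(p)/6.-.42+np.array(o),.072)[:,:2]*1000
    e=[np.degrees(np.arctan2(*(w[(i+1)%4]-w[i])[::-1]))%90 for i in range(4)]
    print(w.round(1).tolist(),w.mean(0),np.round(e,1))
go(642,6,140,180)
E
```

```text
[[618.5, -16.0], [661.8, -21.0], [666.8, 22.5], [622.7, 27.5]] [642.46037978   3.24879506] [83.3 83.5 83.5 84.4]
[[666.0, 22.2], [623.2, 27.2], [618.5, -16.3], [661.9, -21.4]] [642.38016709   2.90783785] [83.3 83.9 83.3 84.6]
t 12.5667 shift [-5.309 -8.767  0.677] rot [ 0.01  0.02 -0.  ] dist mm 411 p [0.4296 0.3567 0.1671] w 0.07978335934021698
```

Emit:
carry_out([
  [[-0.5, -0.85, 0, 0, 0, 0, 80], [-1.0, -1.7, 0, 0, 0, 0.4, 80], [-1.5, -2.5, 0, 0, 0, 0.8, 80], [-2.0, -3.35, 0, 0, 0, 1.26, 80], [-2.5, -4.2, 0, 0, 0, 1.26, 80], [-3.0, -5.0, 0, 0, 0, 1.26, 80], [-3.5, -5.85, 0, 0, 0, 1.26, 80], [-4.0, -6.7, 0, 0, 0, 1.26, 80]],
])

```text
time_s: 13.23
ee_pos: [0.5904, 0.086, 0.1667]
eef_rot: [[-0.994, 0.11, 0.001], [0.11, 0.994, 0.0], [-0.001, 0.0, -1.0]]
force: [0.2, 1.2, -0.3]
gripper_width: 0.0799
finger_force: 0.0
```

```bash
python3 -c "
from h import *
go(642.4,3.1,110,173.7)"
```

```text
t 13.2333 shift [-1.52  -1.918  1.418] rot [ 0.    0.01 -0.  ] dist mm 113 p [0.5904 0.086  0.1667] w 0.07993834165187218
```

Emit:
carry_out([
  [[-0.6, -0.8, 0.2, 0, 0, 0, 80], [-1.2, -1.5, 0.6, 0, 0, 0, 80], [-1.5, -1.9, 1.0, 0, 0, 0, 80], [-1.5, -1.9, 1.2, 0, 0, 0, 80], [-1.5, -1.9, 1.2, 0, 0, 0, 80], [-1.5, -1.9, 1.2, 0, 0, 0, 80]],
])

```text
time_s: 13.73
ee_pos: [0.6396, 0.0062, 0.1182]
eef_rot: [[-0.994, 0.11, -0.002], [0.11, 0.994, 0.001], [0.002, 0.0, -1.0]]
force: [-0.4, 0.6, 0.1]
gripper_width: 0.0798
finger_force: 0.0
```

```bash
python3 -c "
from h import *
go(642.4,3.1,58,173.7)"
```

```text
t 13.7333 shift [-0.08  -0.069  1.505] rot [ 0.   -0.02 -0.  ] dist mm 60 p [0.6396 0.0062 0.1182] w 0.07982359981292952
```

Emit:
carry_out([
  [[-0.08, -0.07, 0.5, 0, 0, 0, 80], [-0.08, -0.07, 1.0, 0, 0, 0, 80], [-0.08, -0.07, 1.4, 0, 0, 0, 80], [-0.08, -0.07, 1.5, 0, 0, 0, 80], [-0.08, -0.07, 1.5, 0, 0, 0, 80], [-0.08, -0.07, 1.5, 0, 0, 0, 70], [-0.08, -0.07, 1.5, 0, 0, 0, 55], [-0.08, -0.07, 1.5, 0, 0, 0, 45]],
], newtons=50)

```text
time_s: 14.4
ee_pos: [0.6437, 0.0031, 0.061]
eef_rot: [[-0.994, 0.109, 0.004], [0.109, 0.994, 0.0], [-0.004, 0.001, -1.0]]
force: [-0.1, -0.3, -2.6]
gripper_width: 0.0535
finger_force: 53.7
```

Emit:
carry_out([
  [[0, 0, 0, 0, 0, 0, 45], [0, 0, 0, 0, 0, 0, 45], [0, 0, 0, 0, 0, 0, 45], [0, 0, 0, 0, 0, 0, 45]],
])

```text
time_s: 14.73
ee_pos: [0.6437, 0.003, 0.0609]
eef_rot: [[-0.994, 0.11, 0.004], [0.11, 0.994, 0.001], [-0.004, 0.001, -1.0]]
force: [-0.2, 2.1, 6.4]
gripper_width: 0.0531
finger_force: 54.8
```

```bash
python3 -c "
from h import *
go(642.4,3.1,150,173.7);go(480.5,-147.6,150,206.6)"
```

```text
t 14.7333 shift [ 2.500e-02  1.000e-03 -2.226e+00] rot [0.01 0.04 0.  ] dist mm 89 p [0.6437 0.003  0.0609] w 0.05307556340383581
t 14.7333 shift [ 3.636 -4.187 -2.244] rot [-0.    0.04 -6.58] dist mm 239 p [0.6437 0.003  0.0609] w 0.05307556340383581
```

Emit:
carry_out([
  [[0, 0, -0.5, 0, 0, 0, 45], [0, 0, -1.2, 0, 0, 0, 45], [0, 0, -2.0, 0, 0, 0, 45], [0.6, -0.7, -2.2, 0, 0, -1.3, 45], [1.2, -1.4, -2.2, 0, 0, -2.6, 45], [1.8, -2.1, -2.2, 0, 0, -3.9, 45], [2.4, -2.8, -2.2, 0, 0, -5.2, 45], [3.0, -3.5, -2.2, 0, 0, -6.58, 45]],
])

```text
time_s: 15.4
ee_pos: [0.506, -0.1242, 0.1469]
eef_rot: [[-0.891, -0.454, -0.001], [-0.454, 0.891, -0.0], [0.001, 0.0, -1.0]]
force: [1.0, 0.1, -2.4]
gripper_width: 0.0532
finger_force: 53.8
```

Emit:
carry_out([
  [[0, 0, 0, 0, 0, 0, 45], [0, 0, 0, 0, 0, 0, 45], [0, 0, 0, 0, 0, 0, 45]],
])

```text
time_s: 15.65
ee_pos: [0.5082, -0.1235, 0.1472]
eef_rot: [[-0.895, -0.446, 0.001], [-0.446, 0.895, 0.0], [-0.001, -0.0, -1.0]]
force: [0.3, 0.1, -3.2]
gripper_width: 0.0533
finger_force: 53.8
```

```bash
python3 -c "
from h import *
go(481.5,-147.6,85,206.6)"
```

```text
t 15.65 shift [ 0.868 -0.241  1.554] rot [-0.    0.01 -0.02] dist mm 72 p [ 0.5082 -0.1235  0.1472] w 0.05328406641841116
```

Emit:
carry_out([
  [[0.5, -0.12, 0.4, 0, 0, 0, 45], [0.87, -0.24, 1.0, 0, 0, 0, 45], [0.87, -0.24, 1.5, 0, 0, 0, 45], [0.87, -0.24, 1.6, 0, 0, 0, 45], [0.87, -0.24, 1.6, 0, 0, 0, 45], [0.87, -0.24, 1.6, 0, 0, 0, 45]],
])

```text
time_s: 16.15
ee_pos: [0.4826, -0.1472, 0.0834]
eef_rot: [[-0.894, -0.449, 0.001], [-0.449, 0.894, -0.0], [-0.001, -0.001, -1.0]]
force: [-0.4, -0.1, -2.2]
gripper_width: 0.0533
finger_force: 53.6
```

```bash
python3 - <<'E'
from h import *
go(481.5,-147.6,42,206.6)
t=env.snapshot('scene');a=t['image'][:,:,::-1];z=env.get_state()['ee_pos'][2]-.0119+.023
print(z,proj(t,[[.4805,-.1476,.009],[.4805,-.1476,z]]))
cv2.imwrite('pics/a6.png',crop(a,190,130,265,205,6))
E
```

```text
t 16.15 shift [0.03  0.004 1.036] rot [-0.01  0.01  0.01] dist mm 41 p [ 0.4826 -0.1472  0.0834] w 0.0533203532241412
0.09501023641683354 [[224.40015045 182.3332692 ]
 [223.06141028 159.38650222]]
```

View pics/a6.png

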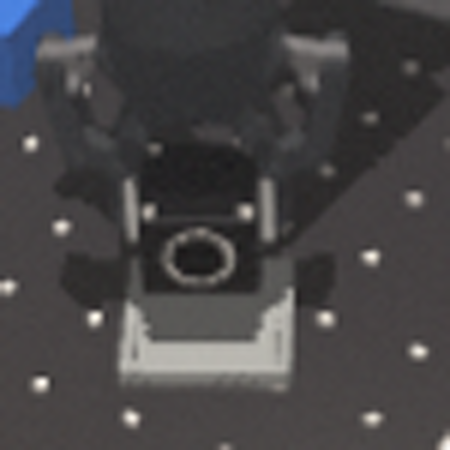

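The cube is square to the nest: front screws at crop (148,211) and (246,211), nest front edge at crop v≈375. Its top centre is near (223,159.5), as projected. Descend.

Emit:
carry_out([
  [[0.02, 0, 0.5, 0, 0, 0, 45], [0.02, 0, 0.85, 0, 0, 0, 45], [0.02, 0, 0.98, 0, 0, 0, 45], [0.02, 0, 1.0, 0, 0, 0, 45], [0.02, 0, 1.0, 0, 0, 0, 45]],
])

```text
time_s: 16.62
ee_pos: [0.4813, -0.1479, 0.0436]
eef_rot: [[-0.894, -0.448, 0.001], [-0.448, 0.894, -0.0], [-0.001, -0.001, -1.0]]
force: [0.0, 0.5, -2.1]
gripper_width: 0.0535
finger_force: 53.8
```

Emit:
carry_out([
  [[0, 0, 0.02, 0, 0, 0, 45], [0, 0, 0.02, 0, 0, 0, 45]],
])

```text
time_s: 16.78
ee_pos: [0.4811, -0.1481, 0.043]
eef_rot: [[-0.894, -0.448, 0.002], [-0.448, 0.894, -0.001], [-0.001, -0.001, -1.0]]
force: [-0.1, -0.9, -3.8]
gripper_width: 0.0534
finger_force: 53.8
```

Emit:
carry_out([
  [[0, 0, 0.02, 0, 0, 0, 45], [0, 0, 0.02, 0, 0, 0, 45]],
])

```text
time_s: 16.95
ee_pos: [0.4806, -0.148, 0.0417]
eef_rot: [[-0.894, -0.448, 0.001], [-0.448, 0.894, -0.0], [-0.001, -0.001, -1.0]]
force: [0.8, -0.1, -2.2]
gripper_width: 0.053
finger_force: 53.8
```

Emit:
carry_out([
  [[0, 0, 0.02, 0, 0, 0, 45], [0, 0, 0.02, 0, 0, 0, 45]],
])

```text
time_s: 17.12
ee_pos: [0.4806, -0.148, 0.041]
eef_rot: [[-0.894, -0.448, 0.001], [-0.448, 0.894, -0.0], [-0.001, -0.0, -1.0]]
force: [0.6, -0.3, 2.1]
gripper_width: 0.0533
finger_force: 54.2
```

Emit:
carry_out([
  [[0, 0, 0.02, 0, 0, 0, 45], [0, 0, 0.02, 0, 0, 0, 45]],
])

```text
time_s: 17.28
ee_pos: [0.4806, -0.148, 0.0409]
eef_rot: [[-0.894, -0.448, 0.001], [-0.448, 0.894, -0.0], [-0.001, -0.001, -1.0]]
force: [-2.8, 0.5, 9.5]
gripper_width: 0.0534
finger_force: 55.2
```

Emit:
carry_out([
  [[0, 0, -0.02, 0, 0, 0, 57], [0, 0, -0.02, 0, 0, 0, 65], [0, 0, -0.02, 0, 0, 0, 80], [0, 0, -0.02, 0, 0, 0, 85], [0, 0, -0.5, 0, 0, 0, 85], [0, 0, -1.3, 0, 0, 0, 85], [0, 0, -2.3, 0, 0, 0, 85], [0, 0, -3.0, 0, 0, 0, 85]],
])

```text
time_s: 17.95
ee_pos: [0.4809, -0.1481, 0.1622]
eef_rot: [[-0.894, -0.448, 0.002], [-0.448, 0.894, -0.001], [-0.002, -0.001, -1.0]]
force: [1.3, -0.0, 0.7]
gripper_width: 0.0848
finger_force: 0.0
```

Emit:
carry_out([
  [[0.5, 0, -0.2, 0, 0, 0, 85], [1.3, 0, -0.2, 0, 0, 0, 85], [2.0, 0, -0.2, 0, 0, 0, 85], [2.0, 0, -0.2, 0, 0, 0, 85], [2.0, 0, -0.2, 0, 0, 0, 85]],
])

```text
time_s: 18.37
ee_pos: [0.408, -0.1841, 0.1678]
eef_rot: [[-0.895, -0.446, 0.0], [-0.446, 0.895, 0.0], [-0.0, 0.0, -1.0]]
force: [0.2, -0.4, -0.3]
gripper_width: 0.085
finger_force: 0.0
```

```bash
python3 - <<'E'
from h import *
t=env.snapshot('scene');a=t['image'][:,:,::-1];s=env.snapshot('top');b=s['image'][:,:,::-1]
cv2.imwrite('pics/a7.png',np.hstack([crop(a,190,140,265,205,6),crop(b,235,140,285,205,6)]))
g=s['image'].max(2);u0,v0,u1,v1=236,144,265,186;k=8
m=(cv2.resize(g[v0:v1,u0:u1],None,fx=k,fy=k,interpolation=1)>165).astype(np.uint8)
m=cv2.morphologyEx(m,2,np.ones((41,41)))
c=max(cv2.findContours(m,0,2)[0],key=cv2.contourArea).reshape(-1,2)
r=cv2.minAreaRect(np.float32(plane(s,(c+.5)/k-.5+[u0,v0],.026)[:,:2]*1000));print(r)
go(640,5,100,r[2] if r[2]>45 else 180+r[2])
print(env.get_state()['joint_pos'])
E
```

```text
((640.65576171875, 5.486200332641602), (65.43528747558594, 111.08203887939453), 89.9090805053711)
t 18.4667 shift [-7.264  1.642  1.7  ] rot [1.000e-02 1.000e-02 2.334e+01] dist mm 306 p [ 0.4095 -0.1838  0.1678] w 0.08518265571468421
[-4.47794876e-01  2.01379799e-01  1.96873893e+00  4.42384105e-04
  9.70591135e-01 -2.48304087e+00]
```

View pics/a7.png

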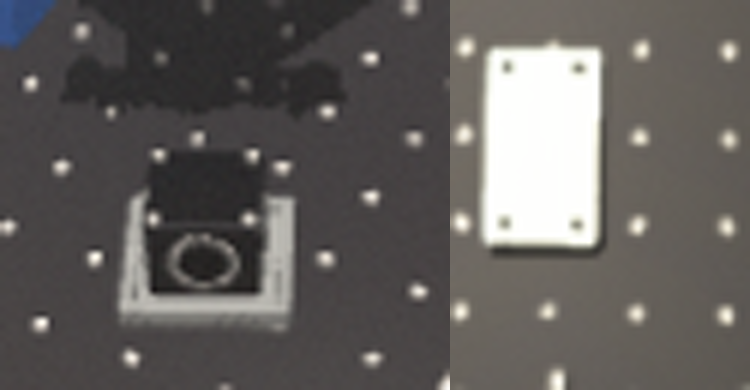

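The cube sits flat and square in the nest. The riser is clear, with its centre at (640.7,5.5) mm and its length along x.

```bash
python3 -c "
from h import *
go(640.5,5.5,100,180)"
```

```text
t 18.4667 shift [-7.281  1.648  1.701] rot [-0.    0.01  5.32] dist mm 306 p [ 0.4095 -0.1838  0.1678] w 0.08518265571468421
```

Emit:
carry_out([
  [[-1.0, 0.23, 0, 0, 0, 1.0, 85], [-2.0, 0.46, 0, 0, 0, 2.0, 85], [-3.0, 0.7, 0, 0, 0, 3.0, 85], [-4.0, 0.9, 0, 0, 0, 4.0, 85], [-5.0, 1.15, 0.3, 0, 0, 5.32, 85], [-6.0, 1.38, 0.7, 0, 0, 5.32, 85], [-7.0, 1.6, 1.2, 0, 0, 5.32, 85], [-7.28, 1.65, 1.7, 0, 0, 5.32, 85]],
])

```text
time_s: 19.13
ee_pos: [0.6448, 0.01, 0.0995]
eef_rot: [[-1.0, -0.004, 0.006], [-0.004, 1.0, 0.001], [-0.006, 0.001, -1.0]]
force: [0.2, -1.4, -0.1]
gripper_width: 0.085
finger_force: 0.0
```

Emit:
carry_out([
  [[0, 0, 0, 0, 0, 0, 85], [0, 0, 0, 0, 0, 0, 85], [0, 0, 0, 0, 0, 0, 85]],
])

```text
time_s: 19.38
ee_pos: [0.6395, 0.0058, 0.0997]
eef_rot: [[-1.0, -0.001, -0.001], [-0.001, 1.0, -0.0], [0.001, -0.0, -1.0]]
force: [0.5, -0.0, -0.4]
gripper_width: 0.0852
finger_force: 0.0
```

```bash
python3 -c "
from h import *
go(640.5,5.5,30,180)"
```

```text
t 19.3833 shift [-0.026 -0.008  1.743] rot [-0.   -0.01  0.01] dist mm 70 p [0.6395 0.0058 0.0997] w 0.0852243674998337
```

Emit:
carry_out([
  [[-0.03, 0, 0.6, 0, 0, 0, 85], [-0.03, 0, 1.2, 0, 0, 0, 85], [-0.03, 0, 1.6, 0, 0, 0, 85], [-0.03, 0, 1.75, 0, 0, 0, 85], [-0.03, 0, 1.78, 0, 0, 0, 85], [-0.03, 0, 1.78, 0, 0, 0, 75], [-0.03, 0, 1.78, 0, 0, 0, 65], [-0.03, 0, 1.78, 0, 0, 0, 52]],
], newtons=70)

```text
time_s: 20.05
ee_pos: [0.642, 0.0053, 0.0311]
eef_rot: [[-1.0, -0.0, 0.004], [-0.0, 1.0, -0.0], [-0.004, -0.0, -1.0]]
force: [-0.4, -1.5, 1.6]
gripper_width: 0.0599
finger_force: 77.5
```

Emit:
carry_out([
  [[0, 0, 0, 0, 0, 0, 52], [0, 0, 0, 0, 0, 0, 52], [0, 0, 0, 0, 0, 0, 52], [0, 0, 0, 0, 0, 0, 52]],
])

```text
time_s: 20.38
ee_pos: [0.642, 0.0053, 0.0311]
eef_rot: [[-1.0, -0.0, 0.004], [-0.0, 1.0, -0.0], [-0.004, -0.0, -1.0]]
force: [-1.3, -1.2, 7.1]
gripper_width: 0.0598
finger_force: 77.9
```

```bash
python3 -c "
from h import *
go(640.5,5.5,150,180);go(550.2,-418.3,150,160.3)"
```

```text
t 20.3833 shift [ 0.026  0.003 -2.973] rot [-0.    0.04  0.  ] dist mm 119 p [0.642  0.0053 0.0311] w 0.05984198566335259
t 20.3833 shift [  2.285 -10.591  -2.978] rot [0.   0.04 3.94] dist mm 449 p [0.642  0.0053 0.0311] w 0.05984198566335259
```

Emit:
carry_out([
  [[0, 0, -0.4, 0, 0, 0, 52], [0, 0, -1.0, 0, 0, 0, 52], [0, 0, -1.8, 0, 0, 0, 52], [0, 0, -2.7, 0, 0, 0, 52], [0, 0, -3.4, 0, 0, 0, 52], [0.15, -0.7, -3.4, 0, 0, 0, 52], [0.35, -1.6, -3.4, 0, 0, 0, 52], [0.55, -2.5, -3.4, 0, 0, 0, 52]],
])

```text
time_s: 21.05
ee_pos: [0.6185, -0.0945, 0.1655]
eef_rot: [[-1.0, -0.003, 0.001], [-0.003, 1.0, -0.0], [-0.001, -0.0, -1.0]]
force: [0.4, -0.5, -5.0]
gripper_width: 0.0603
finger_force: 77.4
```

```bash
python3 -c "
from h import *
print(env.get_state()['force']);go(551.5,-418.8,165,160.3)"
```

```text
[ 0.44874985 -0.50071609 -4.98325261]
t 21.05 shift [ 1.697 -8.102  0.012] rot [-0.    0.02  3.97] dist mm 331 p [ 0.6185 -0.0945  0.1655] w 0.06029106392736987
```

Emit:
carry_out([
  [[0.2, -0.9, 0, 0, 0, 0.5, 52], [0.4, -1.8, 0, 0, 0, 1.0, 52], [0.6, -2.7, 0, 0, 0, 1.5, 52], [0.8, -3.6, 0, 0, 0, 2.0, 52], [1.0, -4.5, 0, 0, 0, 2.5, 52], [1.2, -5.4, 0, 0, 0, 3.0, 52], [1.4, -6.3, 0, 0, 0, 3.5, 52], [1.6, -7.2, 0, 0, 0, 3.95, 52]],
])

```text
time_s: 21.72
ee_pos: [0.5539, -0.3838, 0.1645]
eef_rot: [[-0.94, 0.34, -0.0], [0.34, 0.94, 0.001], [0.001, 0.0, -1.0]]
force: [1.1, 0.1, -3.3]
gripper_width: 0.0598
finger_force: 77.4
```

Emit:
carry_out([
  [[0, 0, 0, 0, 0, 0, 52], [0, 0, 0, 0, 0, 0, 52], [0, 0, 0, 0, 0, 0, 52]],
])

```text
time_s: 21.97
ee_pos: [0.5545, -0.382, 0.1642]
eef_rot: [[-0.941, 0.338, -0.001], [0.338, 0.941, 0.001], [0.001, 0.001, -1.0]]
force: [-0.4, -0.3, -3.9]
gripper_width: 0.0597
finger_force: 77.6
```

```bash
python3 -c "
from h import *
go(551.5,-418.8,85,160.3)"
```

```text
t 21.9667 shift [-0.243 -0.893  1.979] rot [ 0.01 -0.01 -0.02] dist mm 87 p [ 0.5545 -0.382   0.1642] w 0.059718226165664814
```

Emit:
carry_out([
  [[-0.12, -0.45, 0.4, 0, 0, 0, 52], [-0.24, -0.89, 1.0, 0, 0, 0, 52], [-0.24, -0.89, 1.7, 0, 0, 0, 52], [-0.24, -0.89, 2.1, 0, 0, 0, 52], [-0.24, -0.89, 2.1, 0, 0, 0, 52], [-0.24, -0.89, 2.1, 0, 0, 0, 52]],
])

```text
time_s: 22.47
ee_pos: [0.5521, -0.4174, 0.0798]
eef_rot: [[-0.942, 0.336, -0.002], [0.336, 0.942, 0.002], [0.002, 0.001, -1.0]]
force: [-0.2, -0.7, -3.9]
gripper_width: 0.0602
finger_force: 77.6
```

```bash
python3 - <<'E'
from h import *
go(551.5,-418.8,39,160.3)
t=env.snapshot('scene');a=t['image'][:,:,::-1];z=env.get_state()['ee_pos'][2]-.0181+.013
q=np.radians(160.3);X=np.array([np.cos(q),np.sin(q)]);Y=np.array([-X[1],X[0]]);C=np.array([.5502,-.4183])
P=[np.r_[C+i*X+j*Y,z] for i,j in((.054,.031),(.054,-.031),(-.054,-.031),(-.054,.031))]
b=crop(a,85,105,185,205,6)
for u in proj(t,P): cv2.circle(b,tuple(int(v) for v in (u-[85,105]+.5)*6),3,(0,0,255),-1)
cv2.imwrite('pics/a8.png',b)
E
```

```text
t 22.4667 shift [-0.    -0.039  1.02 ] rot [ 0.01 -0.03  0.01] dist mm 41 p [ 0.5521 -0.4174  0.0798] w 0.06017063057933759
```

View pics/a8.png

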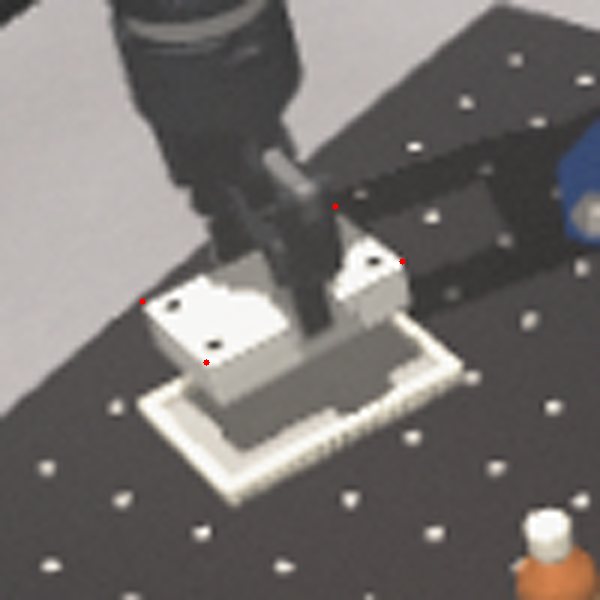

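The held riser's corners at crop (145,308), (207,365) and (410,270) lie within about 2–3 mm of the target projection, and it is aligned with the tray. Descend with a small correction.

Emit:
carry_out([
  [[0.03, -0.03, 0.5, 0, 0, 0, 52], [0.03, -0.03, 0.8, 0, 0, 0, 52], [0.03, -0.03, 0.94, 0, 0, 0, 52], [0.03, -0.03, 0.98, 0, 0, 0, 52], [0.03, -0.03, 0.98, 0, 0, 0, 52]],
])

```text
time_s: 22.93
ee_pos: [0.5506, -0.4196, 0.0415]
eef_rot: [[-0.941, 0.338, 0.0], [0.338, 0.941, 0.0], [0.0, 0.0, -1.0]]
force: [0.3, 0.4, -4.1]
gripper_width: 0.0602
finger_force: 77.7
```

Emit:
carry_out([
  [[0, 0, 0.03, 0, 0, 0, 52], [0, 0, 0.03, 0, 0, 0, 52]],
])

```text
time_s: 23.1
ee_pos: [0.5509, -0.4201, 0.0409]
eef_rot: [[-0.941, 0.338, 0.001], [0.338, 0.941, -0.001], [-0.001, -0.0, -1.0]]
force: [0.3, -0.2, -4.3]
gripper_width: 0.06
finger_force: 77.7
```

Emit:
carry_out([
  [[0, 0, 0.02, 0, 0, 0, 52], [0, 0, 0.02, 0, 0, 0, 52]],
])

```text
time_s: 23.27
ee_pos: [0.5505, -0.4199, 0.0397]
eef_rot: [[-0.941, 0.338, 0.001], [0.338, 0.941, -0.0], [-0.001, -0.0, -1.0]]
force: [0.4, 0.2, -4.6]
gripper_width: 0.0601
finger_force: 77.7
```

Emit:
carry_out([
  [[0, 0, 0.03, 0, 0, 0, 52], [0, 0, 0.03, 0, 0, 0, 52]],
])

```text
time_s: 23.43
ee_pos: [0.5503, -0.4198, 0.038]
eef_rot: [[-0.941, 0.338, -0.0], [0.338, 0.941, 0.0], [0.0, 0.0, -1.0]]
force: [-0.8, 0.1, -3.8]
gripper_width: 0.0604
finger_force: 77.7
```

Emit:
carry_out([
  [[0, 0, 0.03, 0, 0, 0, 52], [0, 0, 0.03, 0, 0, 0, 52]],
])

```text
time_s: 23.6
ee_pos: [0.5505, -0.4199, 0.0371]
eef_rot: [[-0.941, 0.338, 0.0], [0.338, 0.941, -0.0], [-0.0, -0.0, -1.0]]
force: [-0.1, 0.1, -2.7]
gripper_width: 0.0602
finger_force: 78.0
```

Emit:
carry_out([
  [[0, 0, 0.02, 0, 0, 0, 52], [0, 0, 0.02, 0, 0, 0, 52]],
])

```text
time_s: 23.77
ee_pos: [0.5505, -0.4199, 0.0371]
eef_rot: [[-0.941, 0.338, 0.001], [0.338, 0.941, -0.0], [-0.001, -0.0, -1.0]]
force: [-2.0, 1.3, 2.8]
gripper_width: 0.0602
finger_force: 78.5
```

Emit:
carry_out([
  [[0, 0, 0, 0, 0, 0, 65], [0, 0, 0, 0, 0, 0, 72], [0, 0, 0, 0, 0, 0, 80], [0, 0, 0, 0, 0, 0, 85], [0, 0, -0.5, 0, 0, 0, 85], [0, 0, -1.3, 0, 0, 0, 85], [0, 0, -2.3, 0, 0, 0, 85], [0, 0, -3.3, 0, 0, 0, 85]],
])

```text
time_s: 24.43
ee_pos: [0.55, -0.4194, 0.1687]
eef_rot: [[-0.941, 0.338, -0.002], [0.338, 0.941, 0.001], [0.002, 0.001, -1.0]]
force: [1.5, -0.5, 0.9]
gripper_width: 0.0848
finger_force: 0.0
```

Emit:
carry_out([
  [[0.7, 0, -0.2, 0, 0, 0, 85], [1.5, 0, -0.2, 0, 0, 0, 85], [2.3, 0, -0.2, 0, 0, 0, 85], [2.3, 0, -0.2, 0, 0, 0, 85], [2.3, 0, -0.2, 0, 0, 0, 85], [2.3, 0, -0.2, 0, 0, 0, 85]],
])

```text
time_s: 24.93
ee_pos: [0.4645, -0.3893, 0.1766]
eef_rot: [[-0.941, 0.338, 0.002], [0.338, 0.941, -0.001], [-0.002, -0.001, -1.0]]
force: [-0.2, -0.2, -0.1]
gripper_width: 0.0849
finger_force: 0.0
```

```bash
python3 -c "
from h import *
t=env.snapshot('scene');cv2.imwrite('pics/a9.png',crop(t['image'][:,:,::-1],90,120,450,310,2))
print(env.get_state()['force'])"
```

```text
[-0.16512073  0.17307261  0.61566071]
```

View pics/a9.png

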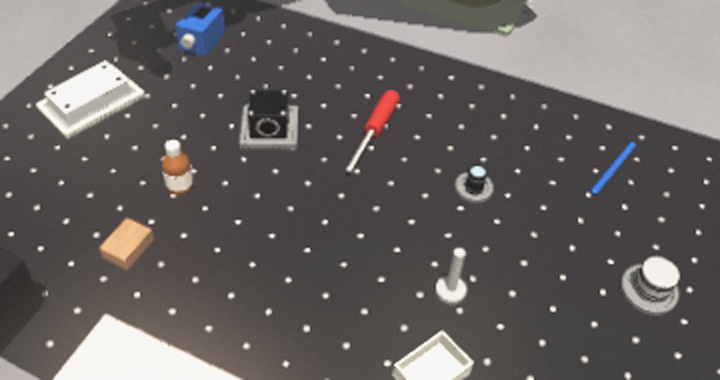

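All four parts are in place: riser at (90,95), cube at (268,118), cell at (476,180) and tube at (655,280). The bottle and post are still standing and the gripper is clear.

```bash
python3 -c "
from workcell import env
print(env.hand_in())"
```

```text
the job is handed in; nothing more can be done
None
```

I handed in the job at about 25 s of the 125 s: the cell, tube, cube and riser each sit upright in their own places, the post and bottle are still standing, and the judging result was not shown to me.

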